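Post a carton through the flap of the medicine waste chute

TASK

Without picking it up, push the flat oblong medicine carton along the chute's deck with your fingertips and on through the hanging flap, so that the flap swings inward and the carton slides down into the bin behind it. Then draw the fingers back out so that the flap falls shut by itself, and leave everything else standing where it is.

Things in the scene. Friction and masses are not known exactly. Their poses are not given: they have to be found in the camera images.
- mouth (a point): Mid-sill of the mouth of a white and dark-metal chute box fixed to the table, on the deck surface (80 mm above the table), in the closed flap's plane. x points level into the chute (the way to push), y left along the mouth, z up. The mouth is 124 mm wide (y -62 to 62) between jambs 38 mm wide and 78 mm high clear. The chute stands elsewhere and turned each time.
- deck_front (a point): Middle of the front edge of the chute's deck, 210 mm before the mouth; axes as the mouth's. The deck is a level dark-metal plate from here to the mouth, 340 mm wide, 80 mm above the table, open at the front, with 12 mm high rims along both sides.
- lintel (a point): Middle of the underside of the lintel over the mouth, 78 mm above the deck; axes as the mouth's. The lintel is 12 mm high; lintel and jambs reach 6 mm before and behind the flap's plane. Behind stands a closed housing 200 mm wide, 246 mm long, its clear lid's top 94 mm above the deck.
- slide_edge (a point): Inside the mouth, 15 mm behind the flap's plane, on the deck's level: the middle of the edge where the deck ends. Beyond it a 50-degree slide drops to the bin's floor, 76 mm lower. A carton pushed until its centre is well past this edge tips over and slides down by its own weight.
- flap (a joint): Bare-metal plate 118 mm wide, 68 mm high, 50 g, hanging in the mouth from a level hinge 74 mm above the deck, its lower edge 4 mm above the deck. Angle in rad: 0 hanging shut, up to 1.4 as it swings inward, away from the robot; it cannot swing outward. No latch or spring: it falls shut by gravity within about a second when nothing props it.
- carton_center (a point): Centre (half-way up) of the carton to feed: a closed flat white box with a brown band, 80 mm long (x), 60 mm wide (y), 28 mm high (z), about 80 g, lying on the deck 125 to 145 mm before the flap, its length turned up to 0.35 rad from the chute's line and its centre up to 35 mm to one side of it.
- carton: The same carton; origin at the centre of its underside.
- vial: Leave alone: amber glass jar, 40 mm in diameter, 65 mm high, standing on the deck near one side. Origin at the centre of its underside.
- pillbox: Leave alone: small upright white box with a brown band, 42 x 42 x 46 mm high, standing on the deck near the other side. Origin at the centre of its underside.
- roll: Leave alone: upright white paper roll on the table, 104 mm in diameter, 105 mm high. Origin at the centre of its underside.
- spray: Leave alone: green bottle with yellow cap on the table, 70 mm in diameter, 200 mm high. Origin at the centre of its underside.
- forceps: Leave alone: steel ring-handled forceps lying on the table, about 210 mm long. Origin on the table under the middle of its length.
Not all that is in view belongs to the job. What is shaped like the carton but purple or yellow is not meant.

How it is judged:
By the outcome, as a careful person would: the job done as asked, in the order asked, and still so for the second after the job is handed in, with the robot touching nothing.
It also fails if it takes over 40 s, if anything falls off the work surface, if the arm or the gripper's body presses on something with over 40 N, if the wrist force passes 120 N, or if a joint passes its speed limit or range.

ROBOT

A 7-joint arm with a two-finger parallel gripper is mounted at the origin on the work surface. World frame = base frame: x ahead of the robot, y to its left, z up, the work surface at z = 0. Lengths are in m, angles in degrees, forces in N, time in s.
With the tool pointing down it reaches from about 0.4 to 0.9 m from the base axis. Payload 5.5 kg.
Tool frame: the origin (TCP) lies midway between the tips of the shut fingers; the grasp point (between the pads) lies 19 mm behind it; z points along the fingers, x is the direction in which the jaws open and shut, and the axes are right-handed (so a half turn about z gives the same grasp; the last joint's range is limited). The gripper opens to 85 mm and grips with 20 to 120 N. Pads are 22 mm wide; open, the fingers measure 114 mm over their backs; the gripper's body (76 mm by 85 mm) begins 54 mm behind the grasp point. The pads swing forward as they close: fully open they stand 13 mm farther back than shut.
Start: joints at [-56.081, 28.699, -24.465, 88.831, 12.651, 65.22, -12.049], TCP at [0.21, 0.615, 0.231] pointing down, gripper open.
Joint ranges: [-164.97, 164.97], [-17.58, 116.51], [-87.97, 89.64], [11.32, 138.91], [-80.73, 260.73], [10.89, 115.49], [-147.41, 147.41]. Speed limits (degrees/s): [147.25, 147.25, 180, 180, 180, 180, 180].

INTERFACE

Orientations are given as [roll, pitch, yaw] about the fixed x, y, z axes, in that order (R = Rz(yaw) Ry(pitch) Rx(roll)).
In Python, from rig import r gives the robot as it stands. The module is installed in compiled form; this text tells all that it offers.
- The arm moves only by the shell command python3 -m crank 'ROWS' [FORCE]. ROWS is JSON, a list of rows, each a list of 7 numbers: the shift along the tool's x, y, z in m, then the turn, a rotation vector about the tool's x, y, z in rad, then the closure, from 0 (fully open) to 1 (shut). A call has 1 to 20 rows; each row is the pose to reach, as a shift and turn from the pose commanded when the call began, along the tool's axes at that moment; what a row does not reach only later rows make up. A row lasts 1/8 s, in which the tool goes at most 62.5 mm and 10.7 degrees, less where a joint would pass 70% of its speed; a pose out of reach is approached as far as the arm can. A call with a gripper value outside its range is refused whole. The fingers move at their own pace and stop on an object; FORCE is the grip in N (left out, the last holds). Time passes only in rows, so rows that repeat a pose let the fingers close. It gives the time, the measured TCP pose, the force and the opening at its end, in the units of the state.
- r.get_obs(): the state, without advancing time (a new reading comes with each control period).
- r.snapshot(name): name is "side" or "top" or "wrist"; returns (picture, depth): 420x560x3 uint8, blue, green, red; 420x560 float32, m along the optical axis (not along the pixel's ray), 0 where there is no reading.
- r.camera_params(name): a dict with "fov_y" (degrees; the focal length in pixels is half the picture's height over the tangent of half this angle, whatever the lens; pixels are square), "cx", "cy" (the principal point, pixels), "dist" ([k1, k2, p1, p2, k3] as OpenCV has them; the pictures are not rectified), "rvec" (rotation vector, rad) and "tvec" (3), from world to camera coordinates, as OpenCV has them. Camera axes: x right, y down, z forward; pixel columns grow to the right and rows downward; lengths in m; the calibration is good to about 2 mm. A picture is of the moment at which its call begins: read the wrist's pose just before it. camera_params takes no time and is no camera call; for the wrist camera it gives the pose at the moment of the call.
- r.finish_job(): hands the job in, once; it reports no verdict.
Trained networks look in the newest picture that a camera, given by its name, has taken for a name from the list of things; names that differ only in an ending like _2 or _b are one class to them, and where a whole thing is asked for, a point or a joint stands for the part that bears it (a point fixed in the world has none). Each returns a list of dicts, best first, with "conf" (0 to 1); they miss things now and then, are a little off and sometimes report something else, mostly with a low value. They report only what shows in the picture. A call takes as long as a camera call. They do not tell look-alikes from the thing itself.
- r.recognise(name, camera): "point" ([x, y, z] in m, in the coordinates of the camera as it stood for that picture, good to about 4 mm: the middle of the surface that is visible of it).
- r.trace(name, camera): "pixels" (420x560 bool, what is visible of it).
The state is a dict: "time": time; "joints": joint angles; "qvel": joint speeds; "tau": joint torques, N m; "ee_pos": TCP position; "tool_rot": TCP orientation; "ft_force": force on the tool from outside, world axes, zero at the start; "wrist_torque": the same for the moment, N m; "finger_gap": opening from 0.0 (shut) to 1.0 (fully open).
Only numpy, scipy, OpenCV 4.12 (cv2) and the standard library are available. Lean on these libraries where they do the work, as an engineer would, in place of code of your own. Each camera call takes 0.05 s, during which the arm holds its last target.

## Working session

There is one attempt and no reset: what is moved stays moved. The work goes in short steps, Python scripts to look and compute and a shell command to move; the robot and the scene stay as the last step left them, time stands still between calls to the robot, and variables do not carry over. Pictures are saved under pics/ and viewed, and the job is handed in when it is done.

```bash
mkdir -p pics; cat > h.py <<'E'
import numpy as np, cv2
from rig import r
def cam(n):
    p=r.camera_params(n); f=210/np.tan(np.radians(p['fov_y'])/2)
    K=np.array([[f,0,p['cx']],[0,f,p['cy']],[0,0,1]]); R,_=cv2.Rodrigues(np.array(p['rvec'],float))
    return K,np.array(p['dist'],float),R,np.array(p['tvec'],float).ravel()
def c2w(n,pt,c=None):
    K,d,R,t=c or cam(n); return R.T@(np.array(pt)-t)
def cloud(n,mask,dep,c=None):
    K,d,R,t=c or cam(n); v,u=np.nonzero(mask&(dep>0))
    xy=cv2.undistortPoints(np.stack([u,v],1).astype(float)[:,None],K,d)[:,0]
    z=dep[v,u]; P=np.c_[xy*z[:,None],z]; return (P-t)@R
def proj(n,P,c=None):
    K,d,R,t=c or cam(n); return cv2.projectPoints(np.atleast_2d(P).astype(float),cv2.Rodrigues(R)[0],t,K,d)[0][:,0]
E
python3 - <<'E'
from h import *
print(r.get_obs())
for n in ['side','top','wrist']:
    c=cam(n); im,d=r.snapshot(n); cv2.imwrite(f'pics/{n}0.png',im); np.save(f'{n}0.npy',d)
    print(n,'campos',-c[2].T@c[3], c[0][0,0])
    for o in (['carton','mouth','vial','pillbox','flap','lintel','deck_front'] if n!='wrist' else ['carton','flap']):
        for k in r.recognise(o,n)[:3]: print(o,round(k['conf'],2),c2w(n,k['point'],c).round(3),proj(n,c2w(n,k['point'],c),c).round(0)[0])
E
```

```text
{'time': 0.0, 'joints': array([-56.08103353,  28.75410063, -24.45103253,  88.89207351,
        12.65065127,  65.2203802 , -12.05100319]), 'qvel': array([ 0.07983331,  0.17758752,  0.04781452,  0.14374886,  0.10876116,
       -0.12391303,  0.08682382]), 'tau': array([ 6.72243204e-04, -5.69523060e+01, -5.81585795e+00, -2.80930603e+01,
        1.06123154e-02,  1.21125494e-02,  1.46582829e-05]), 'ee_pos': array([0.20972594, 0.61449194, 0.23024822]), 'tool_rot': array([-1.79997154e+02,  1.13329575e-01,  7.11607076e+01]), 'ft_force': array([-0.07311241, -0.12860606,  0.96475214]), 'wrist_torque': array([ 0.05964972, -0.04059733,  0.00616691]), 'finger_gap': 1.0066749231299847}
side campos [0.41071365 0.81313476 1.13458849] 473.433166993415
carton 0.8 [0.536 0.129 0.104] [258. 259.]
carton 0.77 [0.555 0.385 0.022] [236. 365.]
carton 0.75 [0.325 0.196 0.027] [335. 306.]
mouth 0.9 [0.667 0.1   0.08 ] [212. 251.]
mouth 0.18 [0.467 0.509 0.141] [265. 405.]
vial 0.54 [0.6   0.214 0.138] [227. 278.]
flap 0.68 [0.655 0.058 0.117] [219. 231.]
lintel 0.7 [0.662 0.097 0.079] [214. 250.]
lintel 0.57 [0.536 0.123 0.107] [259. 257.]
deck_front 0.63 [0.658 0.102 0.083] [215. 251.]
top campos [ 0.33205417 -0.02726141  1.82764583] 537.8275175021449
carton 0.88 [0.554 0.377 0.026] [162. 206.]
carton 0.86 [0.328 0.184 0.03 ] [220. 273.]
carton 0.69 [0.54  0.11  0.108] [239. 206.]
mouth 0.88 [0.651 0.042 0.082] [260. 173.]
vial 0.67 [0.599 0.199 0.144] [210. 187.]
vial 0.34 [0.655 0.057 0.107] [255. 170.]
pillbox 0.61 [ 0.547 -0.059  0.123] [292. 202.]
lintel 0.85 [0.646 0.042 0.082] [260. 174.]
deck_front 0.68 [0.647 0.041 0.078] [260. 175.]
wrist campos [0.14589809 0.63693281 0.37439829] 310.95045262365045
```

View pics/side0.png

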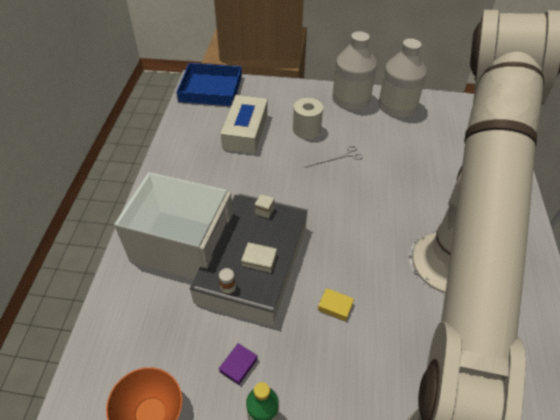

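View pics/top0.png

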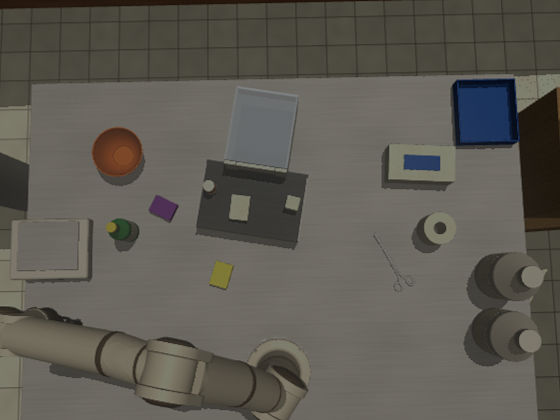

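View pics/wrist0.png

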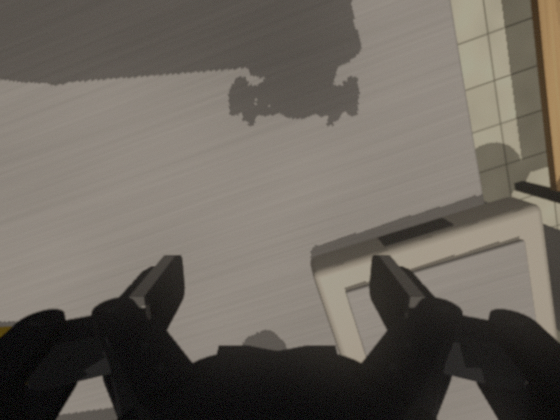

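The side view shows the white carton on the dark deck at (259,257). It shows the vial at (228,280), the pillbox at (264,206) and the chute's mouth at about (213,250). In the top view the carton is at (239,207), the mouth at (257,168), the vial at (208,186) and the pillbox at (292,203).

Things that could be taken for the carton (top view): yellow box (221,275), purple box (163,208), upright pillbox (292,203), and the large white and blue box (421,163). By the description, it's the white one lying on the deck at (239,207). I'll check that with a crop and measure.

```bash
python3 - <<'E'
from h import *
S=cv2.imread('pics/side0.png');T=cv2.imread('pics/top0.png')
a=cv2.resize(S[170:320,180:320],None,fx=2.8,fy=2.8,interpolation=cv2.INTER_CUBIC);b=cv2.resize(T[80:250,190:312],None,fx=2.47,fy=2.47,interpolation=cv2.INTER_CUBIC)
h=min(a.shape[0],b.shape[0]);cv2.imwrite('pics/crop0.png',np.hstack([a[:h],b[:h]]))
for n in ['top','side']:
    d=np.load(n+'0.npy'); P=cloud(n,np.ones(d.shape,bool),d)
    box=(P[:,0]>.35)&(P[:,0]<.95)&(P[:,1]>-.16)&(P[:,1]<.32)
    P=P[box]
    def rect(m,name):
        q=P[m]; 
        if len(q)<20: print(n,name,len(q));return
        print(n,name,len(q),q.mean(0).round(4),cv2.minAreaRect((q[:,:2]*1000).astype(np.float32)))
    z=P[:,2]
    print(np.histogram(z,bins=np.arange(-.01,.22,.01)))
    rect((z>.07)&(z<.2),'all')
    near=np.hypot(P[:,0]-.54,P[:,1]-.115)<.06
    rect(near&(z>.1)&(z<.118),'carton')
    np.save(n+'P.npy',P)
    dk=(z>.074)&(z<.086); print('deck z',np.median(z[dk]))
E
```

```text
(array([6411, 5076,  153,   77,   33,   20,   14,   91, 3167, 2590,  213,
        372,  202,  182,   72,   97,   41, 1105, 3635,  242,    0,    0]), array([-0.01,  0.  ,  0.01,  0.02,  0.03,  0.04,  0.05,  0.06,  0.07,
        0.08,  0.09,  0.1 ,  0.11,  0.12,  0.13,  0.14,  0.15,  0.16,
        0.17,  0.18,  0.19,  0.2 ,  0.21]))
top all 11918 [0.6516 0.0562 0.1221] ((678.5390625, 52.47235107421875), (340.3621520996094, 457.9173583984375), 80.18193817138672)
top carton 448 [0.5373 0.111  0.1078] ((538.0711669921875, 111.22583770751953), (60.3530387878418, 80.49301147460938), 82.4210433959961)
deck z 0.07962448433809295
(array([8438, 5019,  323,  414,  358,  313,  341,  362, 4743, 2505,  550,
        922,  387,  442,  303,  391,  242,  895, 4770,    0,    0,    0]), array([-0.01,  0.  ,  0.01,  0.02,  0.03,  0.04,  0.05,  0.06,  0.07,
        0.08,  0.09,  0.1 ,  0.11,  0.12,  0.13,  0.14,  0.15,  0.16,
        0.17,  0.18,  0.19,  0.2 ,  0.21]))
side all 16150 [0.6584 0.0774 0.1197] ((676.4137573242188, 53.22639465332031), (343.85980224609375, 459.5738525390625), 79.86432647705078)
side carton 611 [0.5353 0.1163 0.1061] ((535.881103515625, 115.44242095947266), (63.908103942871094, 80.98573303222656), 82.53504180908203)
deck z 0.07897653113362624
```

View pics/crop0.png

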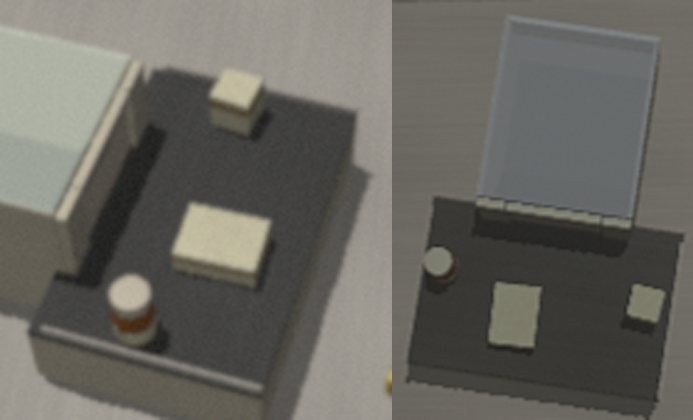

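The crop confirms it: a flat white box on the deck, 80×60 mm with its top at 108 mm, and neither purple nor yellow. Next I'll refine the chute frame from the housing and deck points.

```bash
python3 - <<'E'
from h import *
for n in ['top','side']:
    P=np.load(n+'P.npy'); z=P[:,2]
    for nm,m in [('housing',(z>.163)&(z<.185)),('deck',(z>.072)&(z<.097)&(P[:,0]<.68)),('all',(z>.07)&(z<.2))]:
        q=P[m]; 
        # drop stray points
        im=np.zeros((700,700),np.uint8); ij=((q[:,:2]-[.3,-.3])*1000).astype(int); im[ij[:,0],ij[:,1]]=255
        im=cv2.morphologyEx(im,cv2.MORPH_CLOSE,np.ones((9,9)));im=cv2.morphologyEx(im,cv2.MORPH_OPEN,np.ones((9,9)))
        c=max(cv2.findContours(im,0,1)[0],key=cv2.contourArea); (cy,cx),wh,a=cv2.minAreaRect(c)
        print(n,nm,len(q),'xy',round(.3+cx/1000,4),round(-.3+cy/1000,4),np.round(wh,1),round(a,2))
M=np.array([.6595,.056]);y=np.radians(-10)
u=np.array([np.cos(y),np.sin(y)]);v=np.array([-u[1],u[0]])
for n in ['top','side']:
    P=np.load(n+'P.npy'); L=np.c_[(P[:,:2]-M)@u,(P[:,:2]-M)@v,P[:,2]-.08]
    def rng(m,nm): q=L[m]; print(n,nm,len(q),np.percentile(q,[2,50,98],axis=0).round(4).tolist())
    rng((L[:,2]>.083)&(L[:,2]<.1)&(abs(L[:,0])<.3),'lid')
    rng((L[:,2]>.02)&(L[:,2]<.034)&(np.hypot(L[:,0]+.13,L[:,1]-.035)<.06),'carton')
    rng((L[:,2]>.05)&(L[:,2]<.075)&(L[:,0]<-.03)&(L[:,1]>.08),'vial')
    rng((L[:,2]>.035)&(L[:,2]<.055)&(L[:,0]<-.03)&(L[:,1]<-.07),'pillbox')
    rng((abs(L[:,2])<.015)&(abs(L[:,1])<.13)&(L[:,0]<-.02),'deck')
E
```

```text
top housing 4934 xy 0.7775 0.0342 [201.  253.9] 10.04
top deck 5657 xy 0.5627 0.0716 [340.1 224.3] 9.81
top all 11918 xy 0.6773 0.0518 [340.1 457. ] 9.81
side housing 5586 xy 0.776 0.0356 [204.2 255.2] 9.6
side deck 7074 xy 0.5609 0.0736 [342.5 225.3] 9.82
side all 16150 xy 0.6759 0.0537 [342.4 458.5] 9.83
top lid 4702 [[-0.0017, -0.0966, 0.0851], [0.1188, -0.0001, 0.093], [0.2415, 0.0957, 0.0992]]
top carton 426 [[-0.1676, 0.004, 0.021], [-0.1307, 0.0328, 0.0273], [-0.0915, 0.0625, 0.0334]]
top vial 112 [[-0.097, 0.1219, 0.0532], [-0.0804, 0.1378, 0.0636], [-0.0637, 0.1558, 0.0717]]
top pillbox 170 [[-0.1105, -0.1536, 0.0375], [-0.0909, -0.133, 0.0453], [-0.0702, -0.113, 0.0528]]
top deck 3969 [[-0.2065, -0.1239, -0.0093], [-0.1147, -0.0118, -0.0007], [-0.0235, 0.1244, 0.008]]
side lid 5586 [[-0.0046, -0.0937, 0.0862], [0.1127, 0.0105, 0.0924], [0.2397, 0.1001, 0.0965]]
side carton 611 [[-0.1712, 0.0072, 0.0212], [-0.1328, 0.0382, 0.0261], [-0.0934, 0.0666, 0.0303]]
side vial 188 [[-0.0985, 0.1227, 0.0517], [-0.0824, 0.1425, 0.0643], [-0.0652, 0.1569, 0.069]]
side pillbox 205 [[-0.1143, -0.1506, 0.0357], [-0.0943, -0.1271, 0.0439], [-0.0725, -0.1082, 0.0487]]
side deck 4616 [[-0.2099, -0.1227, -0.0061], [-0.1216, -0.0058, -0.0012], [-0.0235, 0.1256, 0.0062]]
```

```bash
cat >> h.py <<'E'
from scipy.spatial.transform import Rotation as Ro
M=np.array([.659,.056]);YAW=-9.85
u=np.array([np.cos(np.radians(YAW)),np.sin(np.radians(YAW))]);v=np.array([-u[1],u[0]])
def state():
    o=r.get_obs(); R=Ro.from_euler('xyz',o['tool_rot'],degrees=True); p=np.array(o['ee_pos'])
    L=[(p[:2]-M)@u,(p[:2]-M)@v,p[2]-.08]
    print('t',round(o['time'],2),'chute-frame TCP mm',np.round(np.array(L)*1000,1),'rot',np.round(o['tool_rot'],1),'F',np.round(o['ft_force'],1),'gap',round(o['finger_gap'],3),'J',np.round(o['joints'],0))
    return p,R
def goal(a,l,h,tilt,dyaw=0):
    p,R=state(); xy=M+a*u+l*v; t=np.array([*xy,.08+h])
    yw=np.radians(YAW+dyaw); f=np.array([np.cos(yw),np.sin(yw),0]); s=np.array([-f[1],f[0],0]); T=np.radians(tilt)
    z=f*np.sin(T)-np.array([0,0,1])*np.cos(T); Rt=Ro.from_matrix(np.c_[s,np.cross(z,s),z])
    print('shift',R.inv().apply(t-p).round(4),'rotvec',(R.inv()*Rt).as_rotvec().round(3))
E
python3 -c "
from h import *
goal(-.150,.035,.12,35)
goal(-.150,.035,.12,0)"
```

```text
t 0.95 chute-frame TCP mm [-538.2  474.1  151.3] rot [-180.    -0.    71.2] F [-0.2 -0.6  0.1] gap 0.999 J [-56.  29. -24.  89.  13.  65. -12.]
shift [-0.3731  0.452   0.0313] rotvec [-0.61   0.048 -0.152]
t 0.95 chute-frame TCP mm [-538.2  474.1  151.3] rot [-180.    -0.    71.2] F [-0.2 -0.6  0.1] gap 0.999 J [-56.  29. -24.  89.  13.  65. -12.]
shift [-0.3731  0.452   0.0313] rotvec [-0.    -0.    -0.157]
```

```bash
python3 -m crank '[[-0.037,0.045,0,0,0,-0.02,0],[-0.075,0.09,0,0,0,-0.04,0],[-0.112,0.135,0,0,0,-0.06,0],[-0.15,0.18,0,0,0,-0.08,0],[-0.187,0.226,0,0,0,-0.1,0],[-0.224,0.27,0,0,0,-0.12,0],[-0.261,0.316,0,0,0,-0.14,0],[-0.3,0.36,0,0,0,-0.157,0],[-0.336,0.407,0,0,0,-0.157,0],[-0.373,0.452,0,0,0,-0.157,0],[-0.373,0.452,0,0,0,-0.157,0],[-0.373,0.452,0,0,0,-0.157,0]]'; python3 -c "
from h import *
goal(-.150,.035,.12,35)"
```

```text
time: 2.45
ee_pos: [0.5169, 0.1167, 0.2312]
tool_rot: [-180.0, -0.0, 80.1]
ft_force: [-0.6, 2.0, -0.4]
finger_gap: 0.999
t 2.45 chute-frame TCP mm [-150.4   35.5  151.2] rot [-180.    -0.    80.1] F [-0.6  2.  -0.4] gap 0.999 J [ -5.  15. -12. 106.   4.  59.  61.]
shift [-0.0005  0.0004  0.0312] rotvec [-0.611 -0.    -0.   ]
```

```bash
python3 -m crank '[[0,0,0,-0.18,0,0,0],[0,0,0,-0.36,0,0,0],[0,0,0,-0.52,0,0,0],[0,0,0,-0.61,0,0,0],[0,0,0,-0.61,0,0,0],[0,0,0,-0.61,0,0,0]]'; python3 -c "
from h import *
goal(-.118,.035,.06,35)
c=cam('wrist'); im,d=r.snapshot('wrist'); cv2.imwrite('pics/w1.png',im)
for k in r.recognise('carton','wrist')[:3]: print(round(k['conf'],2),c2w('wrist',k['point'],c).round(3))
P=cloud('wrist',np.ones(d.shape,bool),d,c); L=np.c_[(P[:,:2]-M)@u,(P[:,:2]-M)@v,P[:,2]-.08]
m=(abs(L[:,2]-.027)<.007)&(np.hypot(L[:,0]+.131,L[:,1]-.035)<.065); print(m.sum(),cv2.minAreaRect((L[m][:,:2]*1000).astype(np.float32)), np.median(L[m],0))
"
```

```text
time: 3.2
ee_pos: [0.5158, 0.1184, 0.2311]
tool_rot: [145.1, 0.0, 80.4]
ft_force: [-0.4, -0.3, 0.3]
finger_gap: 0.999
t 3.2 chute-frame TCP mm [-151.7   37.   151.1] rot [145.1   0.   80.4] F [-0.4 -0.3  0.3] gap 0.999 J [-18.   1. -13. 133.  53.  28.   6.]
shift [-0.0021 -0.0245  0.094 ] rotvec [-0.001 -0.003  0.004]
0.84 [0.546 0.348 0.027]
0.66 [0.525 0.113 0.108]
6526 ((-129.62864685058594, 34.973751068115234), (81.38060760498047, 59.97574234008789), 2.0752038955688477) [-0.14018275  0.03495847  0.02853459]
```

View pics/w1.png

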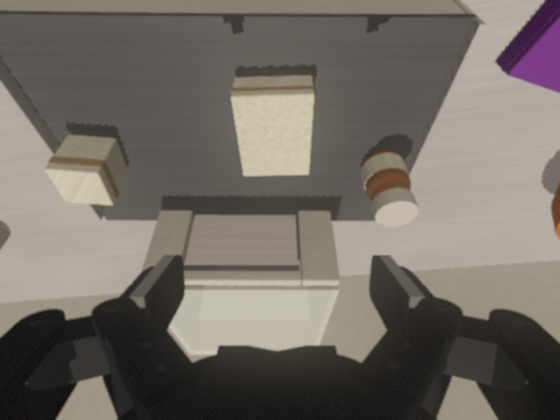

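The wrist view (upside down) shows the carton at (275,125), lying between the raised open fingers, with the flap at (243,240), the vial at (388,188) and the pillbox at (88,170). It agrees with the earlier fit: 130 mm before the flap, 35 mm left, turned 2°. Next I'll lower the open fingers either side of the carton, without gripping it.

```bash
python3 -m crank '[[-0.002,-0.012,0.047,0,0,0.004,0],[-0.002,-0.0245,0.094,0,0,0.004,0],[-0.002,-0.0245,0.094,0,0,0.004,0],[-0.002,-0.035,0.109,0,0,0.004,0],[-0.002,-0.045,0.124,0,0,0.004,0],[-0.002,-0.0555,0.138,0,0,0.004,0],[-0.002,-0.0555,0.138,0,0,0.004,0],[-0.002,-0.0555,0.138,0,0,0.004,0]]'; python3 -c "
from h import *
goal(-.118,.0,.006,35)
im,d=r.snapshot('wrist'); cv2.imwrite('pics/w2.png',im)
im,d=r.snapshot('side'); cv2.imwrite('pics/s2.png',cv2.resize(im[150:330,150:350],None,fx=3,fy=3))
"
```

```text
time: 4.3
ee_pos: [0.5508, 0.1088, 0.0879]
tool_rot: [144.9, -0.2, 79.9]
ft_force: [-0.3, 0.1, 0.2]
finger_gap: 0.995
t 4.3 chute-frame TCP mm [-115.7   33.5    7.9] rot [144.9  -0.2  79.9] F [-0.3  0.1  0.2] gap 0.995 J [-19.  22.  -8. 135. 106.  24. -47.]
shift [-0.0335 -0.0028  0.0002] rotvec [ 0.001 -0.    -0.005]
```

View pics/w2.png

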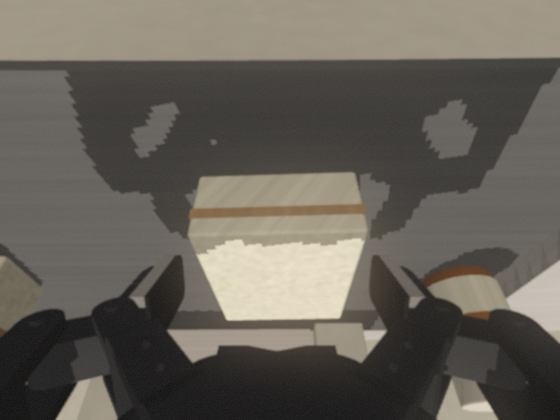

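View pics/s2.png

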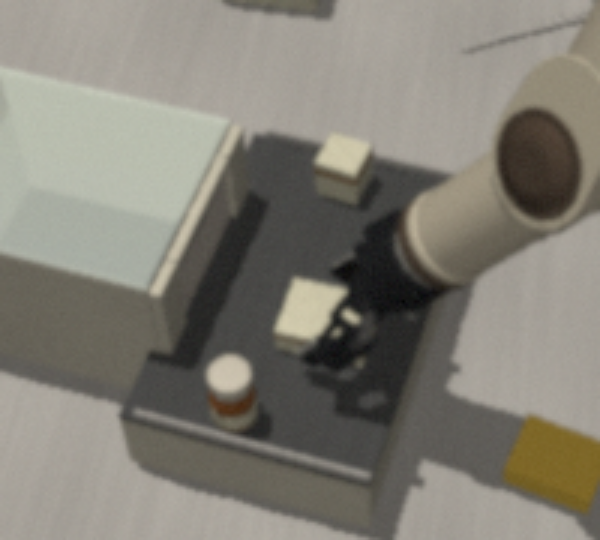

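The open fingers straddle the carton (wrist view: carton 190–365 px across, between pads at 180 and 372) and touch nothing; force is about 0 N. Next I'll slide right so the left pad centres the carton on the mouth.

```bash
python3 -m crank '[[-0.006,0,0,0,0,0,0],[-0.011,0,0,0,0,0,0],[-0.016,0,0,0,0,0,0],[-0.02,0,0,0,0,0,0],[-0.024,0,0,0,0,0,0],[-0.028,0,0,0,0,0,0],[-0.032,0,0,0,0,0,0],[-0.036,0,0,0,0,0,0],[-0.040,0,0,0,0,0,0],[-0.043,0,0,0,0,0,0],[-0.046,0,0,0,0,0,0],[-0.046,0,0,0,0,0,0],[-0.046,0,0,0,0,0,0]]'; python3 -c "
from h import *
state()
c=cam('wrist'); im,d=r.snapshot('wrist'); cv2.imwrite('pics/w3.png',im)
P=cloud('wrist',np.ones(d.shape,bool),d,c); L=np.c_[(P[:,:2]-M)@u,(P[:,:2]-M)@v,P[:,2]-.08]
m=(abs(L[:,2]-.027)<.004)&(np.hypot(L[:,0]+.131,L[:,1])<.055); print(m.sum(),cv2.minAreaRect((L[m][:,:2]*1000).astype(np.float32)), np.median(L[m],0))
"
```

```text
time: 6.02
ee_pos: [0.5417, 0.0628, 0.0861]
tool_rot: [145.1, -0.1, 79.9]
ft_force: [-0.1, 0.4, -0.4]
finger_gap: 1.001
t 6.03 chute-frame TCP mm [-116.8  -13.3    6.1] rot [ 1.451e+02 -1.000e-01  7.990e+01] F [-0.1  0.4 -0.4] gap 1.001 J [-13.  21.  -9. 137. 116.  22. -52.]
15638 ((-131.31961059570312, 6.00987434387207), (74.34164428710938, 81.31825256347656), 89.76567077636719) [-1.49474775e-01 -1.45670043e-04  2.84350555e-02]
```

View pics/w3.png

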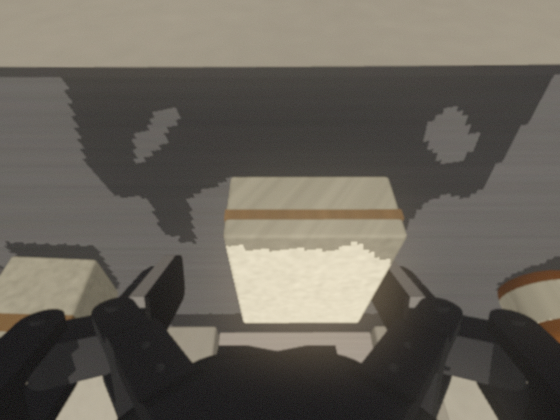

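The carton's top now measures centred (lateral 0) and square to the chute; the pillbox (50,290) and vial (530,305) are untouched. Next I'll release sideways, lift clear, go behind the carton, and half-close the fingers for a two-point push.

```bash
python3 -m crank '[[0.006,0,0,0,0,0,0],[0.012,0,0,0,0,0,0],[0.012,0,0,0,0,0,0],[0.012,0.012,-0.017,0,0,0,0],[0.012,0.026,-0.037,0,0,0,0],[0.012,0.040,-0.057,0,0,0,0],[0.012,0.040,-0.057,0.17,0,0,0],[0.012,0.040,-0.057,0.35,0,0,0],[0.012,0.040,-0.057,0.35,0,0,0]]'; python3 -c "
from h import *
goal(-.190,.0,.06,15)
goal(-.190,.0,.012,15)"
```

```text
time: 7.2
ee_pos: [0.5465, 0.0607, 0.1551]
tool_rot: [156.6, 2.4, 78.4]
ft_force: [0.2, -0.1, -0.6]
finger_gap: 1.002
t 7.2 chute-frame TCP mm [-111.7  -14.6   75.1] rot [156.6   2.4  78.4] F [ 0.2 -0.1 -0.6] gap 1.002 J [-10.  13.  -9. 126.  37.  26.  30.]
shift [ 0.0129 -0.078  -0.0179] rotvec [ 0.147  0.049 -0.015]
t 7.2 chute-frame TCP mm [-111.7  -14.6   75.1] rot [156.6   2.4  78.4] F [ 0.2 -0.1 -0.6] gap 1.002 J [-10.  13.  -9. 126.  37.  26.  30.]
shift [ 0.0149 -0.0971  0.0261] rotvec [ 0.147  0.049 -0.015]
```

```bash
python3 -m crank '[[0,0,0,0,0,0,0.6],[0,0,0,0,0,0,0.6]]' 30; python3 -c "
from h import *
goal(-.190,.0,.06,15)"
```

```text
time: 7.45
ee_pos: [0.5467, 0.0597, 0.1547]
tool_rot: [156.3, 2.4, 78.3]
ft_force: [-0.9, 0.1, -0.1]
finger_gap: 0.6
t 7.45 chute-frame TCP mm [-111.3  -15.6   74.7] rot [156.3   2.4  78.3] F [-0.9  0.1 -0.1] gap 0.6 J [-10.  13.  -9. 126.  38.  26.  29.]
shift [ 0.0136 -0.0782 -0.0189] rotvec [ 0.151  0.051 -0.016]
```

```bash
python3 -m crank '[[0.004,-0.02,-0.005,0.05,0.015,-0.005,0.6],[0.008,-0.04,-0.01,0.1,0.03,-0.01,0.6],[0.0136,-0.06,-0.015,0.151,0.051,-0.016,0.6],[0.0136,-0.078,-0.019,0.151,0.051,-0.016,0.6],[0.0136,-0.078,-0.019,0.151,0.051,-0.016,0.6],[0.0136,-0.078,-0.019,0.151,0.051,-0.016,0.6],[0.0136,-0.078,-0.019,0.151,0.051,-0.016,0.6]]'; python3 -c "
from h import *
goal(-.190,.0,.014,15)
c=cam('wrist'); im,d=r.snapshot('wrist'); cv2.imwrite('pics/w4.png',im)
P=cloud('wrist',np.ones(d.shape,bool),d,c); L=np.c_[(P[:,:2]-M)@u,(P[:,:2]-M)@v,P[:,2]-.08]
m=(abs(L[:,2]-.027)<.004)&(np.hypot(L[:,0]+.131,L[:,1])<.055); print(m.sum(),cv2.minAreaRect((L[m][:,:2]*1000).astype(np.float32)), np.median(L[m],0))
"
```

```text
time: 8.32
ee_pos: [0.4731, 0.0891, 0.141]
tool_rot: [165.0, -0.1, 80.2]
ft_force: [0.4, 0.5, -0.2]
finger_gap: 0.399
t 8.32 chute-frame TCP mm [-188.8    0.8   61. ] rot [ 1.65e+02 -1.00e-01  8.02e+01] F [ 0.4  0.5 -0.2] gap 0.399 J [ -4.  11. -16. 129.  21.  29.  43.]
shift [-0.0009 -0.0133  0.0451] rotvec [ 0.    -0.002  0.   ]
6516 ((-130.86795043945312, -0.9694538116455078), (59.770347595214844, 81.34635162353516), 89.86311340332031) [-0.13449465  0.00049797  0.02847436]
```

View pics/w4.png

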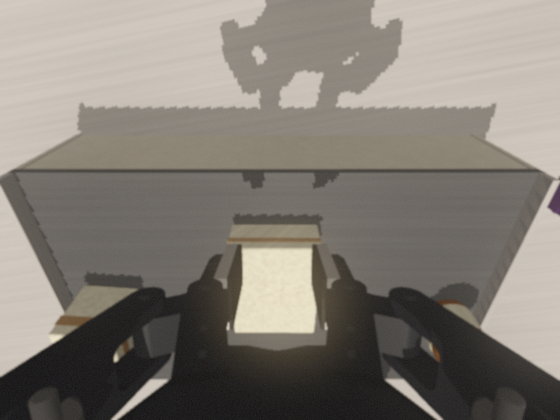

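The wrist view shows the half-closed fingers behind the centred carton (275,290), which measures -131/-1 mm and 0° of turn. Next I'll lower them behind it.

```bash
python3 -m crank '[[-0.001,-0.008,0.013,0,0,0,0.6],[-0.001,-0.013,0.026,0,0,0,0.6],[-0.001,-0.016,0.038,0,0,0,0.6],[-0.001,-0.0175,0.051,0,0,0,0.6],[-0.001,-0.0175,0.051,0,0,0,0.6],[-0.001,-0.0175,0.051,0,0,0,0.6]]'; python3 -c "
from h import *
goal(-.10,.0,.010,20)
im,d=r.snapshot('side'); cv2.imwrite('pics/s5.png',cv2.resize(im[150:330,150:350],None,fx=3,fy=3))
c=cam('wrist'); im,d=r.snapshot('wrist')
P=cloud('wrist',np.ones(d.shape,bool),d,c); L=np.c_[(P[:,:2]-M)@u,(P[:,:2]-M)@v,P[:,2]-.08]
m=(abs(L[:,2]-.027)<.004)&(np.hypot(L[:,0]+.131,L[:,1])<.055); print(m.sum(),cv2.minAreaRect((L[m][:,:2]*1000).astype(np.float32)), np.median(L[m],0))
"
```

```text
time: 9.12
ee_pos: [0.469, 0.089, 0.0873]
tool_rot: [165.0, -0.1, 80.2]
ft_force: [0.8, -0.0, 0.1]
finger_gap: 0.401
t 9.12 chute-frame TCP mm [-192.9   -0.     7.3] rot [ 1.65e+02 -1.00e-01  8.02e+01] F [ 0.8 -0.   0.1] gap 0.401 J [ -8.  16. -12. 131.  30.  22.  34.]
shift [-0.      0.0904  0.0214] rotvec [-0.088 -0.002 -0.   ]
2842 ((-161.6194610595703, -0.04824256896972656), (48.81837463378906, 20.660865783691406), 89.66151428222656) [-0.16530692  0.00018175  0.02825103]
```

View pics/s5.png

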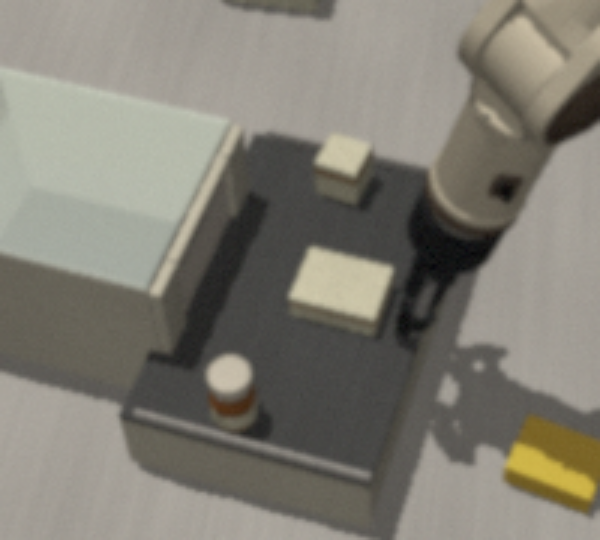

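The fingers stand clear behind the carton: fingers at (415,315), carton at (340,290). Next I'll push.

```bash
python3 -m crank '[[0,0.007,0.0017,0,0,0,0.6],[0,0.014,0.0033,-0.01,0,0,0.6],[0,0.022,0.0052,-0.02,0,0,0.6],[0,0.030,0.007,-0.03,0,0,0.6],[0,0.038,0.009,-0.04,0,0,0.6],[0,0.046,0.011,-0.05,0,0,0.6],[0,0.054,0.0128,-0.06,0,0,0.6],[0,0.062,0.0147,-0.07,0,0,0.6],[0,0.07,0.0166,-0.08,0,0,0.6],[0,0.078,0.0185,-0.088,0,0,0.6],[0,0.084,0.02,-0.088,0,0,0.6],[0,0.0904,0.0214,-0.088,0,0,0.6],[0,0.0904,0.0214,-0.088,0,0,0.6]]'; python3 -c "
from h import *
goal(-.05,.0,.010,30)
im,d=r.snapshot('side'); cv2.imwrite('pics/s6.png',cv2.resize(im[150:330,150:350],None,fx=3,fy=3))
c=cam('wrist'); im,d=r.snapshot('wrist'); cv2.imwrite('pics/w6.png',im)
P=cloud('wrist',np.ones(d.shape,bool),d,c); L=np.c_[(P[:,:2]-M)@u,(P[:,:2]-M)@v,P[:,2]-.08]
m=(abs(L[:,2]-.027)<.004)&(np.hypot(L[:,0]+.04,L[:,1])<.055); print(m.sum(),cv2.minAreaRect((L[m][:,:2]*1000).astype(np.float32)), np.median(L[m],0))
"
```

```text
time: 10.85
ee_pos: [0.5609, 0.0729, 0.0899]
tool_rot: [160.0, -0.1, 80.1]
ft_force: [-0.5, -0.1, -1.1]
finger_gap: 0.401
t 10.85 chute-frame TCP mm [-99.5  -0.1   9.9] rot [ 1.60e+02 -1.00e-01  8.01e+01] F [-0.5 -0.1 -1.1] gap 0.401 J [ -9.  22.  -7. 124.  36.  19.  32.]
shift [0.0001 0.0466 0.0168] rotvec [-0.174 -0.002 -0.001]
4472 ((-70.84138488769531, -0.09546470642089844), (51.77245330810547, 41.02241897583008), 89.30044555664062) [-0.07498451 -0.00028451  0.02837377]
```

View pics/s6.png

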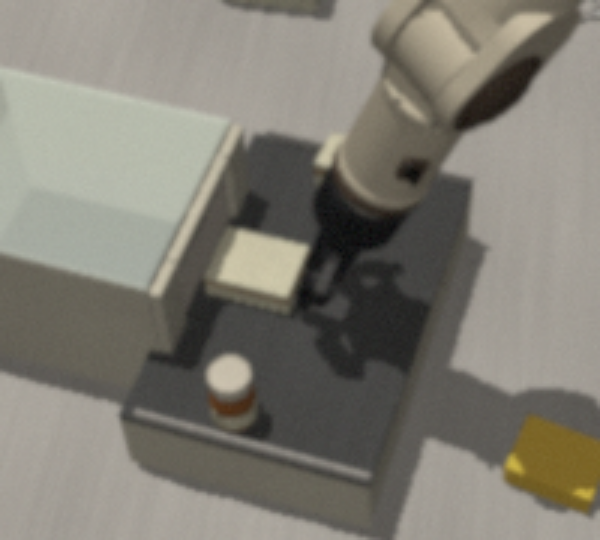

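View pics/w6.png

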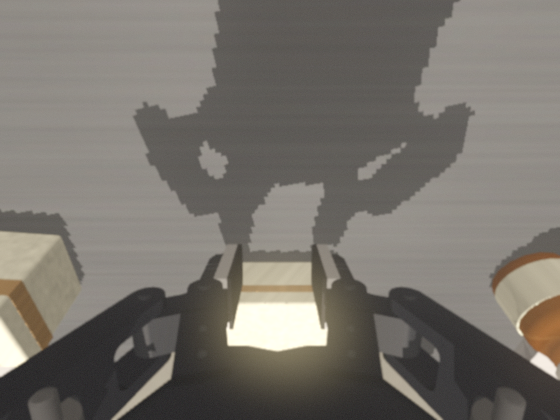

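The carton is straight and centred. Its rear is at -91 mm, its front is just before the flap, and the contact force is small. I'll keep pushing while leaning the tool forward so the gripper body clears the lintel.

```bash
python3 -m crank '[[0,0.006,0.002,-0.03,0,0,0.6],[0,0.012,0.0043,-0.06,0,0,0.6],[0,0.018,0.0065,-0.09,0,0,0.6],[0,0.024,0.0087,-0.11,0,0,0.6],[0,0.030,0.0108,-0.13,0,0,0.6],[0,0.036,0.013,-0.15,0,0,0.6],[0,0.042,0.015,-0.17,0,0,0.6],[0,0.0466,0.0168,-0.174,0,0,0.6],[0,0.0466,0.0168,-0.174,0,0,0.6]]'; python3 -c "
from h import *
goal(-.03,.0,.010,36)
im,d=r.snapshot('side'); cv2.imwrite('pics/s7.png',cv2.resize(im[150:330,150:350],None,fx=3,fy=3))
c=cam('wrist'); im,d=r.snapshot('wrist'); cv2.imwrite('pics/w7.png',im)
P=cloud('wrist',np.ones(d.shape,bool),d,c); L=np.c_[(P[:,:2]-M)@u,(P[:,:2]-M)@v,P[:,2]-.08]
m=(abs(L[:,2]-.027)<.004)&(np.hypot(L[:,0]+.0,L[:,1])<.055); print(m.sum(),cv2.minAreaRect((L[m][:,:2]*1000).astype(np.float32)), np.median(L[m],0))
"
```

```text
time: 12.08
ee_pos: [0.6091, 0.0646, 0.0898]
tool_rot: [150.0, -0.1, 80.2]
ft_force: [-0.4, 0.3, -0.1]
finger_gap: 0.394
t 12.07 chute-frame TCP mm [-50.6  -0.1   9.8] rot [ 1.50e+02 -1.00e-01  8.02e+01] F [-0.4  0.3 -0.1] gap 0.394 J [-19.  24.   4. 126.  77.  11. -10.]
shift [0.0001 0.018  0.0102] rotvec [-0.106 -0.002 -0.001]
4733 ((-16.942707061767578, 0.15530014038085938), (57.901893615722656, 70.20970153808594), 89.53379821777344) [-2.23593796e-02  2.59966843e-05  2.85375677e-02]
```

View pics/s7.png

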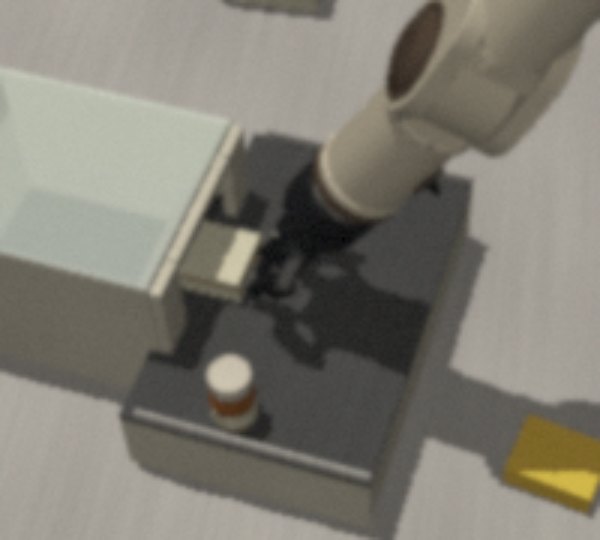

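View pics/w7.png

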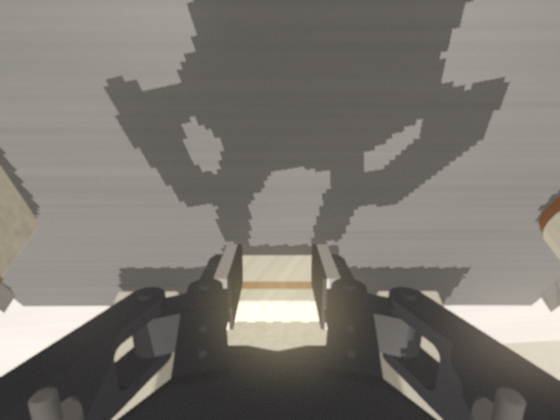

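Carton entering the mouth straight, its front under the flap (side crop: carton at (220,262)). Joint 6 is near its end, so the wrist has to swing round. I'll lean further, slowly, and check the pose I get.

```bash
python3 -m crank '[[0,0.001,0.0006,-0.03,0,0,0.6],[0,0.003,0.0017,-0.06,0,0,0.6],[0,0.006,0.0034,-0.08,0,0,0.6],[0,0.010,0.0057,-0.10,0,0,0.6],[0,0.014,0.008,-0.106,0,0,0.6],[0,0.018,0.0102,-0.106,0,0,0.6],[0,0.018,0.0102,-0.106,0,0,0.6]]'; python3 -c "
from h import *
goal(-.01,.0,.010,40)
im,d=r.snapshot('side'); cv2.imwrite('pics/s8.png',cv2.resize(im[150:330,150:350],None,fx=3,fy=3))
"
```

```text
time: 13.05
ee_pos: [0.6301, 0.0608, 0.0904]
tool_rot: [143.9, -0.1, 80.1]
ft_force: [-0.6, -0.3, 0.5]
finger_gap: 0.399
t 13.05 chute-frame TCP mm [-29.3  -0.2  10.4] rot [ 1.439e+02 -1.000e-01  8.010e+01] F [-0.6 -0.3  0.5] gap 0.399 J [-16.  26.  -0. 128. 113.  16. -46.]
shift [0.0002 0.0154 0.0117] rotvec [-0.068 -0.001 -0.001]
```

View pics/s8.png

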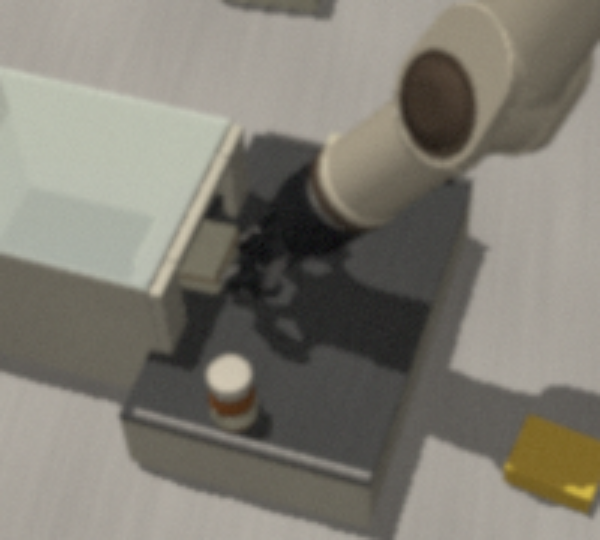

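```bash
python3 -m crank '[[0,0.003,0.0023,-0.02,0,0,0.6],[0,0.006,0.0046,-0.04,0,0,0.6],[0,0.009,0.0069,-0.06,0,0,0.6],[0,0.012,0.0092,-0.068,0,0,0.6],[0,0.0154,0.0117,-0.068,0,0,0.6],[0,0.0154,0.0117,-0.068,0,0,0.6],[0,0.0154,0.0117,-0.068,0,0,0.6]]'; python3 -c "
from h import *
goal(-.0,.0,.010,40)
im,d=r.snapshot('side'); cv2.imwrite('pics/s9.png',cv2.resize(im[150:330,150:350],None,fx=3,fy=3))
im,d=r.snapshot('top'); cv2.imwrite('pics/t9.png',cv2.resize(im[80:250,190:312],None,fx=3.4,fy=3.4))
"
```

```text
time: 13.98
ee_pos: [0.6485, 0.0578, 0.0897]
tool_rot: [140.1, -0.1, 80.2]
ft_force: [-0.3, 0.0, 0.4]
finger_gap: 0.399
t 13.97 chute-frame TCP mm [-10.7  -0.    9.7] rot [ 1.401e+02 -1.000e-01  8.020e+01] F [-0.3  0.   0.4] gap 0.399 J [-12.  28.  -5. 128. 124.  22. -55.]
shift [0.     0.0084 0.0066] rotvec [-0.001 -0.002 -0.001]
```

View pics/s9.png

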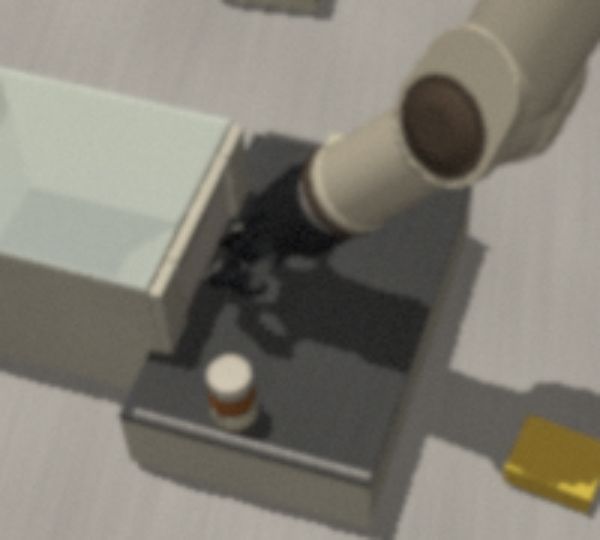

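View pics/t9.png

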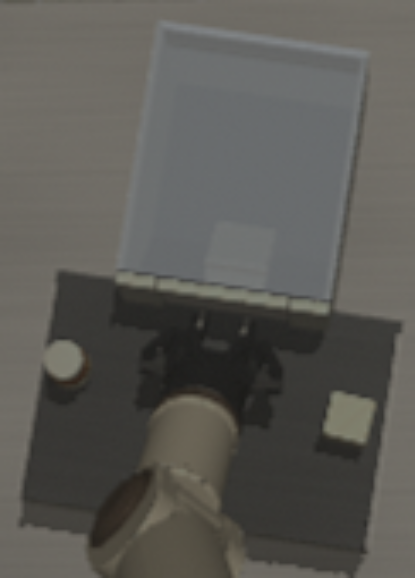

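The top view shows the carton through the clear lid at (240,250), inside the mouth but perhaps not yet down the slide. I'll push a little further.

```bash
python3 -m crank '[[0,0.003,0.0023,0,0,0,0.6],[0,0.006,0.0047,0,0,0,0.6],[0,0.0084,0.0066,0,0,0,0.6],[0,0.0084,0.0066,0,0,0,0.6],[0,0.0084,0.0066,0,0,0,0.6]]'; python3 -c "
from h import *
state()
im,d=r.snapshot('top'); cv2.imwrite('pics/t10.png',cv2.resize(im[80:250,190:312],None,fx=3.4,fy=3.4))
im,d=r.snapshot('side'); cv2.imwrite('pics/s10.png',cv2.resize(im[150:330,100:300],None,fx=3,fy=3))
"
```

```text
time: 14.7
ee_pos: [0.6588, 0.0559, 0.0898]
tool_rot: [140.1, -0.1, 80.2]
ft_force: [-0.3, -0.7, -0.6]
finger_gap: 0.398
t 14.7 chute-frame TCP mm [-0.2 -0.1  9.8] rot [ 1.401e+02 -1.000e-01  8.020e+01] F [-0.3 -0.7 -0.6] gap 0.398 J [-12.  29.  -5. 126. 123.  21. -54.]
```

View pics/t10.png

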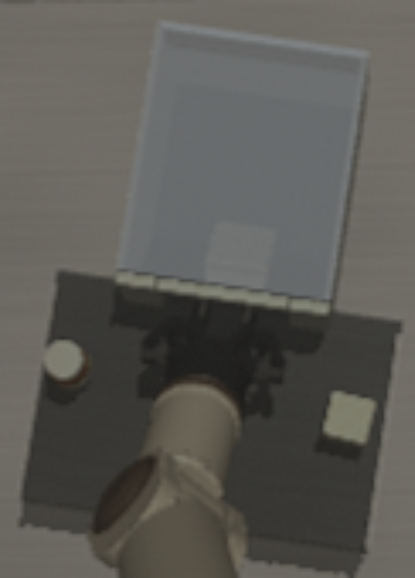

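View pics/s10.png

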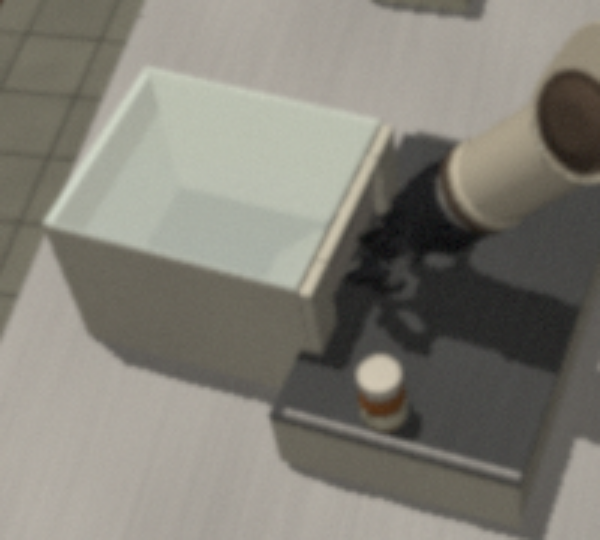

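```bash
python3 -c "
from h import *
c=cam('top')
def L(a,l,h): return [*(M+a*u+l*v),.08+h]
for nm,(a0,a1,h0,h1) in {'on deck, rear 8':(.008,.088,.028,.028),'floor 79':(.079,.159,-.048,-.048)}.items():
    print(nm,[((proj('top',L(a,l,h),c)[0]-[190,80])*3.4).round(0) for a,h in((a0,h0),(a1,h1)) for l in (.03,-.03)])
# carton tilted on the slide with lower corner at foot
import math
s=np.radians(50); 
for off in (0,.02,.04):
  f=np.array([.015,0])+off*np.array([np.cos(s),-np.sin(s)]); n=.028*np.array([np.sin(s),np.cos(s)]); e=f+.08*np.array([np.cos(s),-np.sin(s)])
  print('slide',off,[((proj('top',L(p[0],l,p[1]),c)[0]-[190,80])*3.4).round(0) for p in (f+n,e+n) for l in(.03,-.03)], 'foot',e)
im,d=r.snapshot('top')
Z=cv2.resize(im[120:180,225:300],None,fx=10,fy=10,interpolation=cv2.INTER_CUBIC); Z=cv2.normalize(np.clip(Z.astype(float),40,160),None,0,255,cv2.NORM_MINMAX).astype(np.uint8); cv2.imwrite('pics/t11.png',Z)
for k in r.recognise('carton','top')[:4]: 
  w=c2w('top',k['point'],c); print(round(k['conf'],2),w.round(3),proj('top',w,c)[0].round())
"
```

```text
on deck, rear 8 [array([192., 291.]), array([254., 300.]), array([206., 210.]), array([267., 219.])]
floor 79 [array([209., 237.]), array([268., 245.]), array([221., 159.]), array([280., 168.])]
slide 0 [array([198., 264.]), array([259., 273.]), array([210., 227.]), array([269., 236.])] foot [ 0.06642301 -0.06128356]
slide 0.02 [array([201., 255.]), array([262., 264.]), array([213., 218.]), array([272., 227.])] foot [ 0.07927876 -0.07660444]
slide 0.04 [array([204., 245.]), array([264., 254.]), array([216., 209.]), array([274., 218.])] foot [ 0.09213451 -0.09192533]
0.84 [0.324 0.187 0.03 ] [219. 274.]
0.62 [0.55  0.375 0.027] [162. 208.]
```

View pics/t11.png

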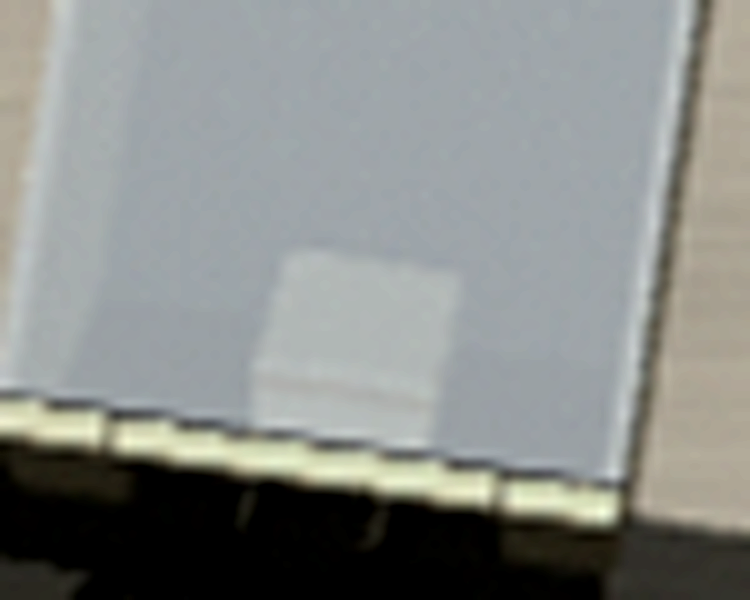

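The zoom shows the carton well inside, lying nose-down on the slide with its banded rear face tipped up at (340,400). The outline matches a carton resting at the slide's foot (predicted edges 255/218, seen ~263/221). It didn't move during the last 10 mm of finger travel, so it has left the fingers. Next I'll draw the fingers straight back.

```bash
python3 -m crank '[[0,-0.006,-0.005,0,0,0,0.6],[0,-0.012,-0.010,0,0,0,0.6],[0,-0.018,-0.015,0,0,0,0.6],[0,-0.024,-0.020,0,0,0,0.6],[0,-0.030,-0.025,0,0,0,0.6],[0,-0.036,-0.030,0,0,0,0.6],[0,-0.041,-0.0345,0,0,0,0.6],[0,-0.046,-0.0386,0,0,0,0.6],[0,-0.046,-0.0386,0,0,0,0.6]]'; python3 -c "
from h import *
state()
c=cam('wrist'); im,d=r.snapshot('wrist'); cv2.imwrite('pics/w12.png',im)
im,d=r.snapshot('top'); cv2.imwrite('pics/t12.png',cv2.resize(im[80:250,190:312],None,fx=3.4,fy=3.4))
"
```

```text
time: 16.02
ee_pos: [0.5992, 0.0663, 0.0898]
tool_rot: [140.1, -0.1, 80.2]
ft_force: [0.2, 0.5, 0.1]
finger_gap: 0.399
t 16.02 chute-frame TCP mm [-60.7  -0.    9.8] rot [ 1.401e+02 -1.000e-01  8.020e+01] F [0.2 0.5 0.1] gap 0.399 J [-13.  25.  -8. 133. 124.  26. -59.]
```

View pics/w12.png

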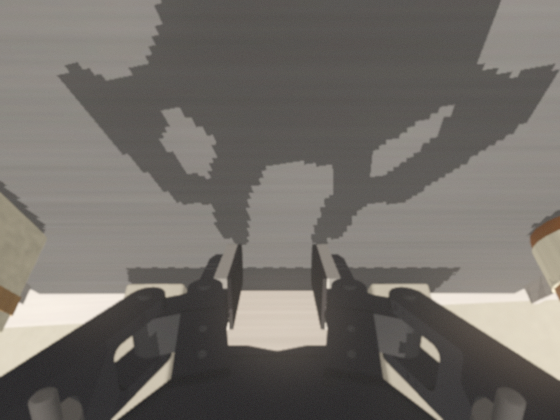

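View pics/t12.png

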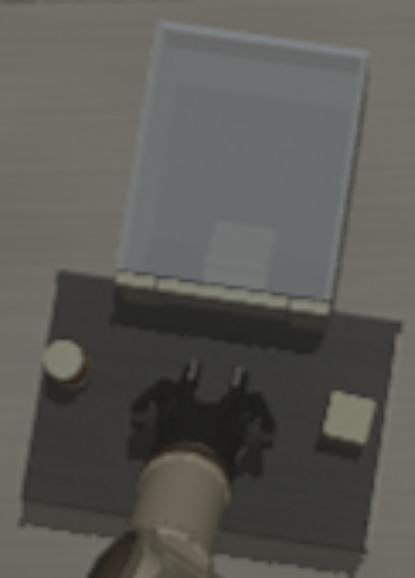

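The fingers are out and the flap shows as a closed plate behind them (wrist view (275,310)). Next I'll lift clear and check everything.

```bash
python3 -m crank '[[0,0.006,-0.014,0,0,0,0.6],[0,0.014,-0.028,0,0,0,0.6],[0,0.022,-0.042,0,0,0,0.6],[0,0.031,-0.056,0,0,0,0.6],[0,0.040,-0.070,0,0,0,0.6],[0,0.049,-0.085,0,0,0,0.6],[0,0.058,-0.100,0,0,0,0.6],[0,0.067,-0.115,0,0,0,0.6],[0,0.067,-0.115,0,0,0,0.6]]'; python3 -c "
from h import *
state()
c=cam('wrist'); im,d=r.snapshot('wrist'); cv2.imwrite('pics/w13.png',im)
P=cloud('wrist',np.ones(d.shape,bool),d,c); L=np.c_[(P[:,:2]-M)@u,(P[:,:2]-M)@v,P[:,2]-.08]
m=(L[:,2]>.012)&(L[:,2]<.062)&(abs(L[:,1])<.05)&(abs(L[:,0])<.08); q=L[m]; print('flap pts',m.sum(),np.percentile(q[:,0],[5,50,95]).round(4), np.polyfit(q[:,2],q[:,0],1))
im,d=r.snapshot('top'); cv2.imwrite('pics/t13.png',im)
im,d=r.snapshot('side'); cv2.imwrite('pics/s13.png',im)
c=cam('side')
for o in ['vial','pillbox','roll','spray','forceps']:
  for k in r.recognise(o,'side')[:1]: print(o,round(k['conf'],2),c2w('side',k['point'],c).round(3))
"
```

```text
time: 17.25
ee_pos: [0.5786, 0.07, 0.2229]
tool_rot: [139.9, -0.2, 80.1]
ft_force: [-0.3, -0.1, -0.1]
finger_gap: 0.402
t 17.25 chute-frame TCP mm [-8.170e+01  1.000e-01  1.429e+02] rot [139.9  -0.2  80.1] F [-0.3 -0.1 -0.1] gap 0.402 J [-21.   6.  -0. 132.  74.  20.  -8.]
flap pts 4836 [-0.0017 -0.0008  0.0001] [-0.00036531 -0.00079465]
vial 0.83 [0.6   0.217 0.135]
roll 0.68 [ 0.456 -0.497  0.086]
spray 0.85 [0.47  0.513 0.142]
```

View pics/w13.png

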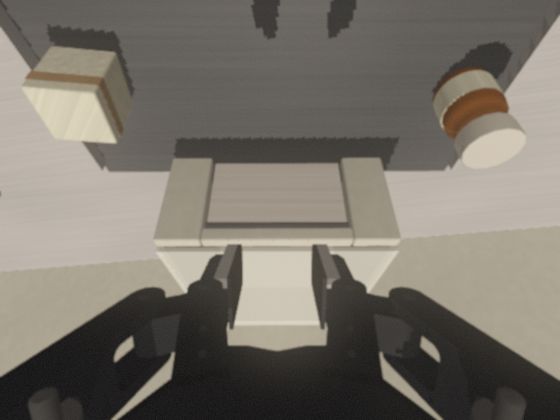

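View pics/t13.png

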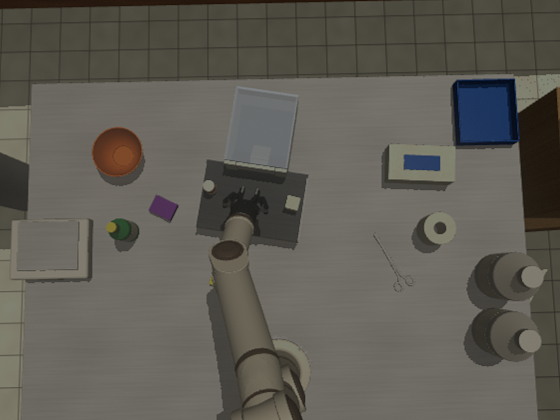

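View pics/s13.png

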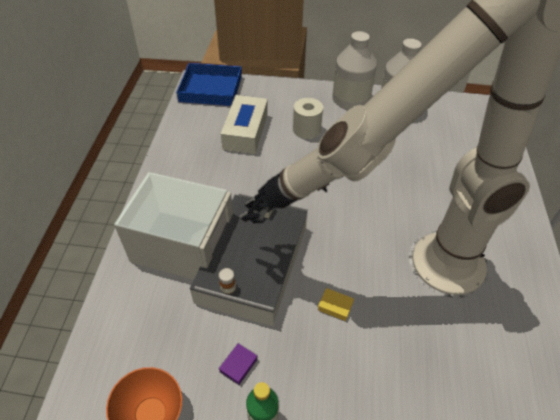

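Flap closed: its face fits a vertical plane at -0.8 mm. The deck is empty but for the vial (480,120) and the pillbox (85,95), and the gripper is clear in the air with zero force. The carton still shows inside the housing in the top view at (261,153), so I'm handing in.

```bash
python3 -c "
from h import *
print(r.finish_job())"
```

```text
the job is handed in; nothing more can be done
None
```

The carton is through the flap and down in the chute's bin, the flap is shut again, and I handed the job in at about 17 s.

**What I did:** I straddled the carton with open fingers and slid it 35 mm sideways to centre it on the mouth, without gripping it. Then I pushed it straight through the flap with two half-closed fingertips, leaning the tool forward to clear the lintel. After that I drew the fingers straight back and lifted away.

**Last checks:**
- **Flap:** its face measured vertical, within 1 mm of the closed plane.
- **Forces:** readings stayed around 2 N or less whenever I checked, and nothing was touching the robot at the end.
- **Other objects:** the vial, roll and spray were found again by the network. The vial and spray sit within about 4 mm of where they first measured. The roll I compared only by eye. The network didn't report the pillbox or forceps in that last check, but both stand in the same place in the pictures.
- **Carton:** seen through the clear lid, it lies tilted on the slide with its nose at the bin floor, not flat on the floor. It had stopped moving, and its centre is about 37 mm below the deck by my fit to the outline. The network couldn't confirm it through the lid, so this rests on the picture.

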